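Mesh the mixing paddle with the press-to-run drive and hold it down

TASK

Take the flat paddle out of the attachment rack and put it, tang down, into the drive on top of the mixer base: turn it so that its cross-shaped tang drops between the four drive dogs, then push it fully home against the spring, until its collar sits on the dogs. The spring lifts it again as soon as you let up, so finish while still gripping the paddle upright and pressing it home. Leave the hook in the rack and the bowl and the stack of cups where they are.

Things in the scene. Friction and masses are not known exactly. Their poses are not given: they have to be found in the camera images.
- paddle: flat paddle, about 110 g, 92 mm tall, tang down in a rack hole. Origin: bottom end of the tang, z up. Tang: a cross of two bars along its x and y, 28 mm across, 6 mm thick, z 0 to 14 mm, lower edges rounded: fits at every quarter turn. Collar: disc 40 mm across, z 16 to 20. Stem 12 mm thick to z 44. Blade with two slots, z 44 to 92, 48 mm wide along y, 10 mm thick along x
- hook: dough hook, a bystander: same tang, stem and collar as the paddle, but with a grey round bar wound in a spiral (about 37 mm across, up to z 97 mm) instead of the blade; stands in the other hole of the rack. Origin as for the paddle
- rack: white rack, fixed: a plate 76 mm (x) by 178 mm (y), its top 50 mm above the desk, with two round holes 34 mm wide at y = +55 and -55 mm; attachments hang in them by their collars, tang end 16 mm below the plate's top, turned up to 0.4 rad against the rack. Origin: centre of the underside
- base: white round mixer base, fixed, 142 mm across, dial on its -x side. The drive is in the middle of its top, inside a grey ring 65 mm across that ends 76 mm above the desk. Origin: centre of the underside; z up
- drive_mouth (a point): centre of the drive hub's top, 82 mm above the desk, z up, turning with the hub. Four aluminium dogs 18 mm high leave a cross of open-ended slots 9 mm wide along this point's x and y. The hub stands at any angle and is stiff (0.15 N m to turn it). Paddle home: collar on the dogs, tang end 16 mm below this point, its bars along the slots
- ejector (a joint): travel of the sprung steel pin in the middle of the recess, m: 0 = up, its top 6 mm below the top of the dogs; 0.010 = pushed down by a paddle that is fully home (its stop is at 0.0115). The spring pushes up with 3 N at 0 and 8 N at 0.010, more than the paddle's weight
- bowl_white: small white bowl 123 mm across, 43 mm high, a bystander behind the work. Origin: centre of the underside
- cup_stack_b: stack of white cups, 92 mm across, 123 mm high, a bystander at the right. Origin: centre of the underside
- paddle_grip (a point): where to grip the paddle: middle of its blade's solid centre strip (24 mm wide, 10 mm thick), 75 mm above the tang's end, axes as the paddle's; the fingers close along x, across the 10 mm thickness
Things that resemble listed ones, but are neither listed nor needed, are in the scene too. Leave any yellow look-alike of the paddle alone.

How it is judged:
By the outcome, as a careful person would: the job done as asked, in the order asked, and still so for the second after the job is handed in, while the arm keeps its last pose, push and grip.
It also fails if it takes over 38 s, if anything falls off the work surface, if the arm or the gripper's body presses on something with over 40 N, if the wrist force passes 120 N, or if a joint passes its speed limit or range.

ROBOT

A 7-joint arm with a two-finger parallel gripper is mounted at the origin on a cart in front of the work surface, level with it; the furniture and walls round the work are solid. World frame = base frame: x ahead of the robot, y to its left, z up, the work surface at z = 0. Lengths are in m, angles in rad, forces in N, time in s.
With the tool pointing down it reaches from about 0.35 to 0.9 m from the base axis. Payload 8.1 kg.
Tool frame: the origin (TCP) lies midway between the tips of the shut fingers; the grasp point (between the pads) lies 19 mm behind it; z points along the fingers, y is the line along which they close (so a half turn about z gives the same grasp; the last joint's range is limited). The gripper opens to 92 mm and grips with 3 to 60 N. Pads are 19 mm wide; open, the fingers measure 130 mm over their backs; the gripper's body (75 mm by 190 mm) begins 47 mm behind the grasp point.
Start: joints at [-1.449, 0.434, 0.025, 1.573, -0.012, 1.134, -0.075], TCP at [0.139, 0.609, 0.187] pointing down, gripper open.
Joint ranges: [-2.62, 2.62], [-0.44, 2.09], [-1.27, 1.32], [0.08, 2.57], [-1.32, 4.46], [0.12, 2], [-2.74, 2.74]. Speed limits (rad/s): [2.22, 2.22, 3.01, 3.01, 3.14, 3.14, 3.14].

INTERFACE

Orientations are given as a 3x3 rotation matrix whose columns are the frame's x, y, z axes.
In Python, from station import env gives the robot as it stands.
- The arm moves only by the shell command python3 -m inch 'ROWS' [FORCE]. ROWS is JSON, a list of rows, each an object of numbers: "jaw": the finger opening in mm, from 0 to 91.8; "dx", "dy", "dz": the shift along the world's x, y, z in units of 30 mm (1.0 is 30 mm); "rx", "ry", "rz": the turn, a rotation vector about the world's x, y, z in units of 8 degrees (1.0 is 8 degrees). A call has exactly 10 rows; each row is the pose to reach, as a shift and turn from the pose commanded when the call began; what a row does not reach only later rows make up. A row lasts 1/10 s, in which the tool goes at most 50 mm and 8.59 degrees, less where a joint would pass 70% of its speed; a pose out of reach is approached as far as the arm can. A call with a gripper value outside its range is refused whole. The fingers move at their own pace and stop on an object; FORCE is the grip in N (left out, the last holds). Time passes only in rows, so rows that repeat a pose let the fingers close, or fill a call up. It gives the time, the measured TCP pose, the force, the opening and the grip force at its end, in the units of the state.
- env.state(): the state, without advancing time (a new reading comes with each control period).
- env.snapshot(name): name is "side" or "top"; returns the picture (400x640x3 uint8, blue, green, red); there is no depth.
- env.camera_info(name): a dict with "intrinsics" (3x3 intrinsics, pixels), "position" and "rotation" of the camera in the world. Camera axes: x right, y down, z forward; pixel columns grow to the right and rows downward; lengths in m; the calibration is good to about 2 mm. A picture is of the moment at which its call begins. camera_info takes no time and is no camera call.
- env.close_job(): hands the job in; it is judged then, once.
The state is a dict: "time_s": time; "q": joint angles; "joint_velocities": joint speeds; "effort": joint torques, N m; "eef_pos": TCP position; "eef_rot": TCP orientation; "force": force on the tool from outside, world axes, zero at the start; "ft_torque": the same for the moment, N m; "finger_gap": opening from 0.0 (shut) to 1.0 (fully open); "grasp_force": force on a finger pad.
Only numpy, scipy, OpenCV 4.12 (cv2) and the standard library are available. Lean on these libraries where they do the work, as an engineer would, in place of code of your own. Each camera call takes 0.05 s, during which the arm holds its last target. There are 200 camera calls.

## Working session

There is one attempt and no reset: what is moved stays moved. The work goes in short steps, Python scripts to look and compute and a shell command to move; the robot and the scene stay as the last step left them, time stands still between calls to the robot, and variables do not carry over. Pictures are saved under pics/ and viewed, at most 10 in all, crops included, and the job is handed in when it is done.

```bash
mkdir -p pics; python3 - <<'E'
from station import env
import cv2
for n in("top","side"):
    cv2.imwrite(f"pics/{n}0.png",env.snapshot(n)); i=env.camera_info(n); print(n,i)
s=env.state();print(s['time_s'],s['eef_pos'],s['eef_rot'],s['force'])
E
```

```text
top {'intrinsics': array([[372.11714718,   0.        , 324.58530174],
       [  0.        , 372.11714718, 194.05165351],
       [  0.        ,   0.        ,   1.        ]]), 'position': array([ 0.48034983, -0.16621233,  1.14108382]), 'rotation': array([[-0.01287925, -0.9993796 ,  0.03278026],
       [-0.99989934,  0.01267694, -0.00637186],
       [ 0.00595235, -0.03285903, -0.99944227]])}
side {'intrinsics': array([[372.67491367,   0.        , 318.99898044],
       [  0.        , 372.67491367, 199.62738147],
       [  0.        ,   0.        ,   1.        ]]), 'position': array([0.47937997, 0.44444041, 0.77212252]), 'rotation': array([[-0.99738173, -0.03975843,  0.06040662],
       [-0.06979071,  0.74802982, -0.65998533],
       [-0.01894597, -0.66247313, -0.74884605]])}
0.1 [0.13921563 0.60877268 0.18612567] [[-9.74835417e-01  2.22925682e-01 -2.24356350e-04]
 [ 2.22925776e-01  9.74834424e-01 -1.39448457e-03]
 [-9.21561304e-05 -1.40940776e-03 -9.99999003e-01]] [0.12800235 0.0484562  1.13694183]
```

View pics/top0.png

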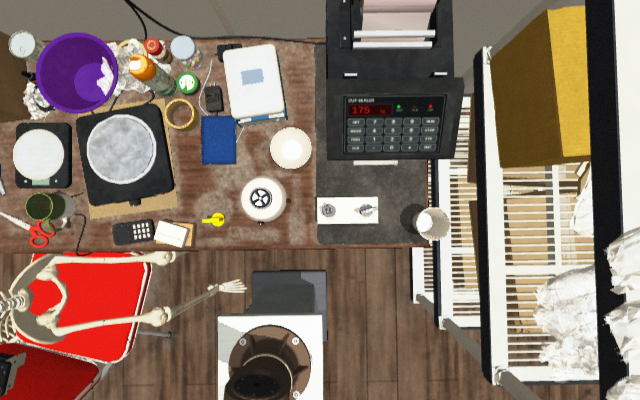

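View pics/side0.png

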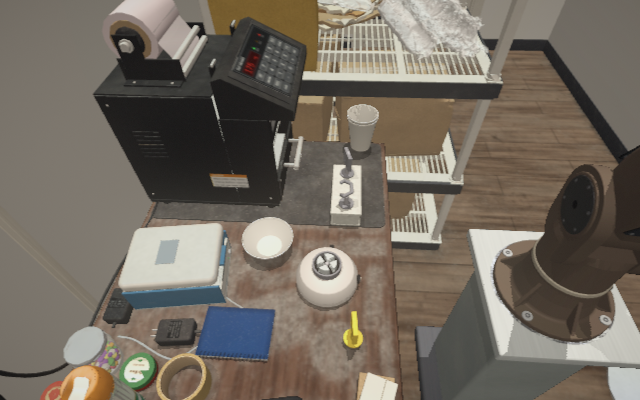

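Top view: mixer base at about (263,199) and rack at (347,210). The paddle is at about (366,210), the hook at (327,210) and the yellow decoy at (213,219). Side view: paddle at (348,160), hook at (346,195), hub at (327,263). Next I'll enlarge these areas.

```bash
cat > h.py <<'E'
from station import env
import cv2, numpy as np
def ray(n,p):
    i=env.camera_info(n); d=i['rotation']@np.linalg.inv(i['intrinsics'])@np.array([p[0],p[1],1.]); return np.array(i['position']),d
def plane(n,p,z):
    o,d=ray(n,p); return o+d*(z-o[2])/d[2]
def proj(n,X):
    i=env.camera_info(n); c=i['intrinsics']@(np.array(i['rotation']).T@(np.array(X)-i['position'])); return c[:2]/c[2]
def crop(img,x,y,w,h,k): return cv2.resize(img[y:y+h,x:x+w],None,fx=k,fy=k,interpolation=cv2.INTER_CUBIC)
E
python3 - <<'E'
from h import *
t=cv2.imread("pics/top0.png"); s=cv2.imread("pics/side0.png")
a=crop(t,235,170,66,50,6); b=crop(t,312,185,66,50,6)
c=crop(s,294,235,66,50,6); d=crop(s,315,140,66,50,6)
cv2.imwrite("pics/c0.png",np.vstack([np.hstack([a,b]),np.hstack([c,d])]))
g=cv2.cvtColor(t,cv2.COLOR_BGR2HSV)
# rack & base masks: bright white
m=((g[...,2]>190)&(g[...,1]<50)).astype(np.uint8)
n,l,st,ce=cv2.connectedComponentsWithStats(m)
for k in range(1,n):
    x,y,w,h,A=st[k]
    if 235<x<420 and 160<y<235 and A>100:
        cn=cv2.findContours((l==k).astype(np.uint8),0,1)[0][0]
        print(st[k],ce[k],cv2.minAreaRect(cn))
for p,z in(((263,199),.082),((366,210),.14),((327,210),.14),((347,210),.05),((430,222),.12),((291,148),.04)): print(p,plane("top",p,z).round(3))
E
```

```text
[354 161  44   4 165] [374.38787879 162.40606061] ((375.4999694824219, 162.49998474121094), (42.99999237060547, 2.999999523162842), -0.0)
[ 241  177   44   43 1103] [262.87579329 198.37715322] ((262.5, 198.0), (42.0, 43.0), 90.0)
[ 317  197   61   27 1378] [347.83381713 210.07982583] ((347.0, 210.0), (26.0, 60.0), 90.0)
(263, 199) [0.503 0.002 0.082]
(366, 210) [ 0.469 -0.283  0.14 ]
(327, 210) [ 0.47  -0.179  0.14 ]
(347, 210) [ 0.469 -0.238  0.05 ]
(430, 222) [ 0.433 -0.461  0.12 ]
(291, 148) [ 0.655 -0.075  0.04 ]
```

View pics/c0.png

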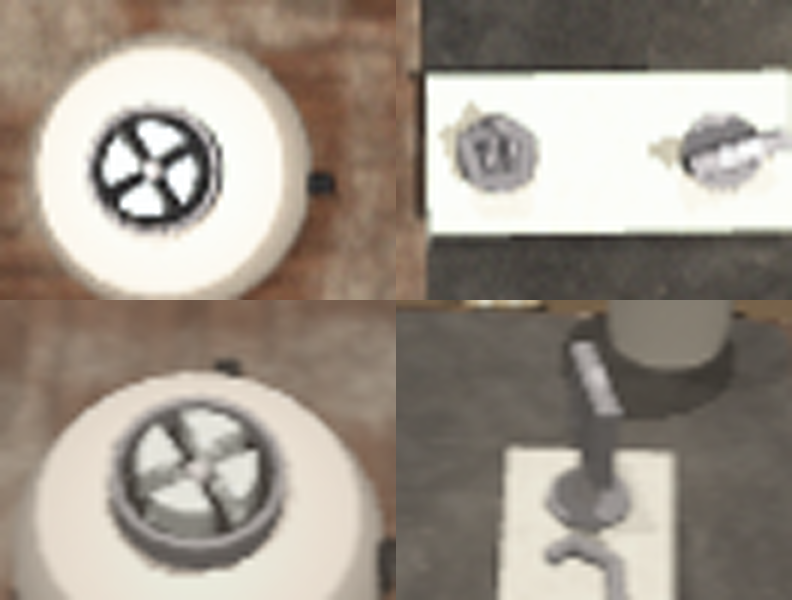

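The top view shows a dark slot cross at about (260,198). The paddle's collar is at (366,210), and its blade's top edge runs roughly along the rack's length. In the side view that edge goes from (346,147) to (351,158).

```bash
python3 - <<'E'
from h import *
t=cv2.imread("pics/top0.png"); s=cv2.imread("pics/side0.png")
for n,p in(("side",(345.8,147.6)),("side",(351.2,158.2)),("top",(361.5,213)),("top",(377.5,208.5))): print(n,plane(n,p,.126).round(4))
print("collar top",plane("top",(366,210),.054), "side",plane("side",((588-396)/6+315,140+(500-300)/6),.054))
print("rack ctr",plane("top",(347,210),.05))
def dogs(n,img,c,thr):
    g=cv2.cvtColor(img,cv2.COLOR_BGR2GRAY); x0,y0=int(c[0])-20,int(c[1])-20
    G=cv2.resize(g[y0:y0+40,x0:x0+40],None,fx=8,fy=8,interpolation=cv2.INTER_CUBIC)
    k,l,st,ce=cv2.connectedComponentsWithStats((G>thr).astype(np.uint8))
    P=[]
    for i in range(1,k):
        p=(ce[i]+.5)/8-.5+[x0,y0]
        if np.hypot(*(p-c))<9 and st[i][4]>150: X=plane(n,p,.082);P.append(X);print(n,thr,st[i][4],p.round(1),X.round(4))
    if len(P)==4:
        P=np.array(P);m=P.mean(0);a=np.arctan2(*(P-m)[:,[1,0]].T);print("centre",m.round(4),"slot deg",np.degrees(np.angle(np.exp(4j*(a)).mean())/4)+45,np.degrees(a).round(1),np.hypot(*(P-m)[:,:2].T).round(4))
for th in(130,160): dogs("top",t,np.array([260.3,198]),th)
for th in(130,150,165): dogs("side",s,np.array([327,263]),th)
E
```

```text
side [ 0.4737 -0.3114  0.126 ]
side [ 0.459  -0.2707  0.126 ]
top [ 0.4607 -0.2727  0.126 ]
top [ 0.4724 -0.3165  0.126 ]
collar top [ 0.46786709 -0.29349909  0.054     ] side [ 0.46740997 -0.28845987  0.054     ]
rack ctr [ 0.46854211 -0.23825179  0.05      ]
top 130 78186 [259.8 197.1] [0.5089 0.0113 0.082 ]
top 130 9163 [259.5 197.7] [0.507  0.0122 0.082 ]
top 160 68383 [261.3 197.8] [0.5066 0.0072 0.082 ]
top 160 1920 [261.  192.5] [0.5218 0.0079 0.082 ]
top 160 4399 [256.7 199.5] [0.5021 0.0201 0.082 ]
top 160 1674 [265.  199.2] [ 0.5026 -0.0032  0.082 ]
centre [0.5083 0.008  0.082 ] slot deg 65.11147422109599 [-154.1   -0.3  116.9 -116.9] [0.0019 0.0136 0.0136 0.0126]
side 130 69479 [326.6 264.8] [0.5059 0.0211 0.082 ]
side 150 45135 [326.6 265.4] [0.5057 0.0228 0.082 ]
side 150 13461 [326.5 261.8] [0.5064 0.0136 0.082 ]
side 165 42812 [326.7 265.7] [0.5055 0.0234 0.082 ]
side 165 6231 [326.4 261.5] [0.5067 0.0131 0.082 ]
side 165 2469 [319.6 259.9] [0.5216 0.0098 0.082 ]
side 165 2793 [332.9 263.6] [0.4925 0.0174 0.082 ]
centre [0.5066 0.0159 0.082 ] slot deg 41.60062215387066 [ 97.9 -86.9 -22.2 174. ] [0.0075 0.0028 0.0162 0.0142]
```

```bash
python3 -m inch '[{"jaw":60,"dx":1,"dy":-1.2,"dz":0.5,"rz":-0.5},{"jaw":60,"dx":2,"dy":-2.4,"dz":1,"rz":-1},{"jaw":60,"dx":3,"dy":-3.7,"dz":1,"rz":-1.5},{"jaw":60,"dx":4,"dy":-5,"dz":1,"rz":-2},{"jaw":60,"dx":5,"dy":-6.3,"dz":1,"rz":-2.5},{"jaw":60,"dx":6,"dy":-7.6,"dz":1,"rz":-3},{"jaw":60,"dx":7,"dy":-8.9,"dz":1,"rz":-3.5},{"jaw":60,"dx":8,"dy":-10.2,"dz":1,"rz":-4},{"jaw":60,"dx":9,"dy":-11.5,"dz":1,"rz":-4.5},{"jaw":60,"dx":10,"dy":-12.8,"dz":1,"rz":-5}]' 30
```

```text
validation failed for argument at $[0]...
```

```bash
python3 -m inch '[{"jaw":60,"dx":1,"dy":-1.2,"dz":0.5,"rx":0,"ry":0,"rz":-0.5},{"jaw":60,"dx":2,"dy":-2.4,"dz":1,"rx":0,"ry":0,"rz":-1},{"jaw":60,"dx":3,"dy":-3.7,"dz":1,"rx":0,"ry":0,"rz":-1.5},{"jaw":60,"dx":4,"dy":-5,"dz":1,"rx":0,"ry":0,"rz":-2},{"jaw":60,"dx":5,"dy":-6.3,"dz":1,"rx":0,"ry":0,"rz":-2.5},{"jaw":60,"dx":6,"dy":-7.6,"dz":1,"rx":0,"ry":0,"rz":-3},{"jaw":60,"dx":7,"dy":-8.9,"dz":1,"rx":0,"ry":0,"rz":-3.5},{"jaw":60,"dx":8,"dy":-10.2,"dz":1,"rx":0,"ry":0,"rz":-4},{"jaw":60,"dx":9,"dy":-11.5,"dz":1,"rx":0,"ry":0,"rz":-4.5},{"jaw":60,"dx":10,"dy":-12.8,"dz":1,"rx":0,"ry":0,"rz":-5}]' 30
```

```text
time_s: 1.1
eef_pos: [0.44, 0.2234, 0.2168]
eef_rot: [[-0.601, 0.799, -0.0], [0.799, 0.601, 0.0], [0.0, 0.0, -1.0]]
force: [0.3, 1.2, 0.5]
finger_gap: 0.652
grasp_force: 0.0
```

```bash
python3 -m inch '[{"jaw":60,"dx":0.1,"dy":-1.6,"dz":0,"rx":0,"ry":0,"rz":-0.3},{"jaw":60,"dx":0.2,"dy":-3.2,"dz":0,"rx":0,"ry":0,"rz":-0.6},{"jaw":60,"dx":0.3,"dy":-4.8,"dz":0,"rx":0,"ry":0,"rz":-0.9},{"jaw":60,"dx":0.4,"dy":-6.4,"dz":0,"rx":0,"ry":0,"rz":-1.2},{"jaw":60,"dx":0.5,"dy":-8,"dz":0,"rx":0,"ry":0,"rz":-1.5},{"jaw":60,"dx":0.6,"dy":-9.6,"dz":0,"rx":0,"ry":0,"rz":-1.8},{"jaw":60,"dx":0.7,"dy":-11.2,"dz":0,"rx":0,"ry":0,"rz":-2.1},{"jaw":60,"dx":0.8,"dy":-12.8,"dz":0,"rx":0,"ry":0,"rz":-2.4},{"jaw":60,"dx":0.9,"dy":-14.4,"dz":0,"rx":0,"ry":0,"rz":-2.4},{"jaw":60,"dx":0.9,"dy":-16,"dz":0,"rx":0,"ry":0,"rz":-2.4}]' 30
python3 - <<'E'
from h import *
s=env.snapshot("side");t=env.snapshot("top");cv2.imwrite("pics/side1.png",s);cv2.imwrite("pics/top1.png",t)
cv2.imwrite("pics/c1.png",np.hstack([crop(t,300,150,100,120,4),crop(s,290,80,100,120,4)]))
print(env.state()['eef_pos'],env.state()['q'])
E
```

```text
time_s: 2.1
eef_pos: [0.4664, -0.2563, 0.2167]
eef_rot: [[-0.308, 0.951, 0.0], [0.951, 0.308, 0.0], [0.0, 0.0, -1.0]]
force: [1.0, 1.0, -0.2]
finger_gap: 0.655
grasp_force: 0.0
[ 0.46422958 -0.26237719  0.21708869] [-0.15535984  0.29529883  0.73805625  1.79678625 -0.21406875  1.13043178
  0.95592087]
```

View pics/c1.png

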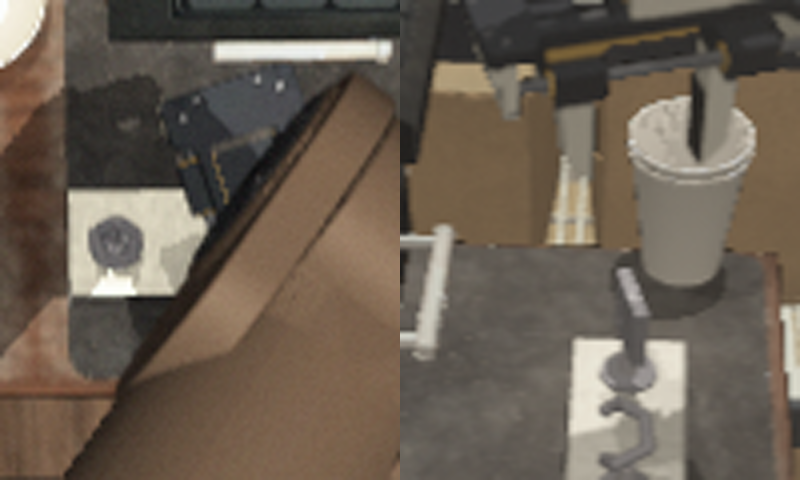

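Side view: the fingers straddle the paddle's line above it, and the gripper clears the machine's handle. I'll descend and close.

```bash
python3 -m inch '[{"jaw":60,"dx":0,"dy":-1.2,"dz":0,"rx":0,"ry":0,"rz":0},{"jaw":60,"dx":0,"dy":-1.2,"dz":-0.8,"rx":0,"ry":0,"rz":0},{"jaw":60,"dx":0,"dy":-1.2,"dz":-1.6,"rx":0,"ry":0,"rz":0},{"jaw":60,"dx":0,"dy":-1.2,"dz":-2.4,"rx":0,"ry":0,"rz":0},{"jaw":60,"dx":0,"dy":-1.2,"dz":-3.2,"rx":0,"ry":0,"rz":0},{"jaw":60,"dx":0,"dy":-1.2,"dz":-3.8,"rx":0,"ry":0,"rz":0},{"jaw":60,"dx":0,"dy":-1.2,"dz":-4.2,"rx":0,"ry":0,"rz":0},{"jaw":60,"dx":0,"dy":-1.2,"dz":-4.2,"rx":0,"ry":0,"rz":0},{"jaw":40,"dx":0,"dy":-1.2,"dz":-4.2,"rx":0,"ry":0,"rz":0},{"jaw":30,"dx":0,"dy":-1.2,"dz":-4.2,"rx":0,"ry":0,"rz":0}]' 30
python3 - <<'E'
from h import *
s=env.snapshot("side");cv2.imwrite("pics/side2.png",s)
cv2.imwrite("pics/c2.png",crop(s,310,100,80,90,6))
e=env.state()['eef_pos'];print(e)
E
```

```text
time_s: 3.2
eef_pos: [0.467, -0.2911, 0.0918]
eef_rot: [[-0.308, 0.951, 0.001], [0.951, 0.308, -0.001], [-0.001, 0.001, -1.0]]
force: [0.2, 0.3, -0.1]
finger_gap: 0.53
grasp_force: 0.0
[ 0.46701059 -0.29105298  0.09181029]
```

View pics/c2.png

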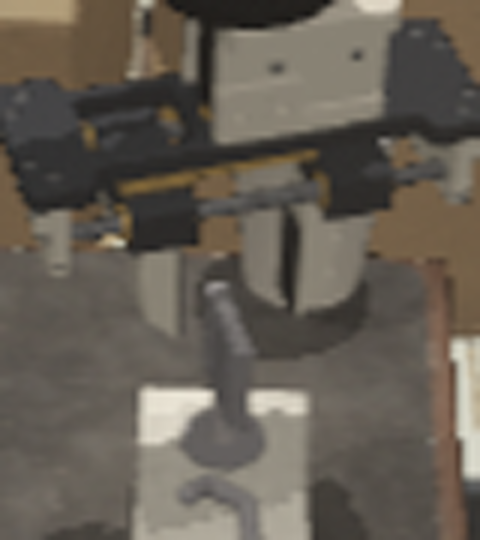

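```bash
python3 - <<'E'
from h import *
E=np.array([.467,-.291,.0918])
print(proj("side",E))
for sg in(-1,1): print(proj("side",E+sg*.024*np.array([.951,.308,0])))
for z in(.126,.078,.054):print(z,proj("side",[.4665,-.292,z]))
# collar via side/top triangulation, blade top ends too
def tri(a,b):
    o1,d1=ray("side",a);o2,d2=ray("top",b);A=np.stack([d1,-d2],1);x=np.linalg.lstsq(A,o2-o1,rcond=None)[0];return (o1+d1*x[0]).round(4),(o2+d2*x[1]).round(4)
print(tri((345.8,147.6),(377.5,208.5)),tri((351.2,158.2),(361.5,213)),tri((347,173.3),(366,210)))
s=cv2.imread("pics/side0.png");g=cv2.cvtColor(s,cv2.COLOR_BGR2HSV)
E
```

```text
[347.70206877 162.53426223]
[356.29826015 160.93773477]
[339.04513427 164.1420712 ]
0.126 [348.41138902 152.58540659]
0.078 [347.69669567 166.05881599]
0.054 [347.35818238 172.44047333]
(array([ 0.4737, -0.3173,  0.121 ]), array([ 0.4723, -0.3173,  0.121 ])) (array([ 0.4589, -0.2728,  0.1241]), array([ 0.4606, -0.2729,  0.1241])) (array([ 0.4673, -0.2941,  0.0486]), array([ 0.4678, -0.2941,  0.0486]))
```

```bash
python3 - <<'E'
from h import *
print(proj("side",[.465,-.26,.217]), proj("side",[.465,-.26,.235]))
E
python3 - <<'E'
from h import *
s=env.state();print(s['eef_pos'],s['q'],s['finger_gap'])
a=env.snapshot("side");cv2.imwrite("pics/side3.png",a);print(cv2.absdiff(a,cv2.imread("pics/side2.png")).max())
t=env.snapshot("top");cv2.imwrite("pics/c3.png",np.hstack([crop(t,320,160,80,90,5),crop(a,310,100,80,90,5)]))
E
```

```text
[350.35611652 132.43515808] [350.6973223  126.25966526]
[ 0.46701059 -0.29105298  0.09181029] [-0.01236857  0.47006323  0.65881991  1.9112632  -0.36825244  0.88087751
  1.14490857] 0.48860615401664165
129
```

View pics/c3.png

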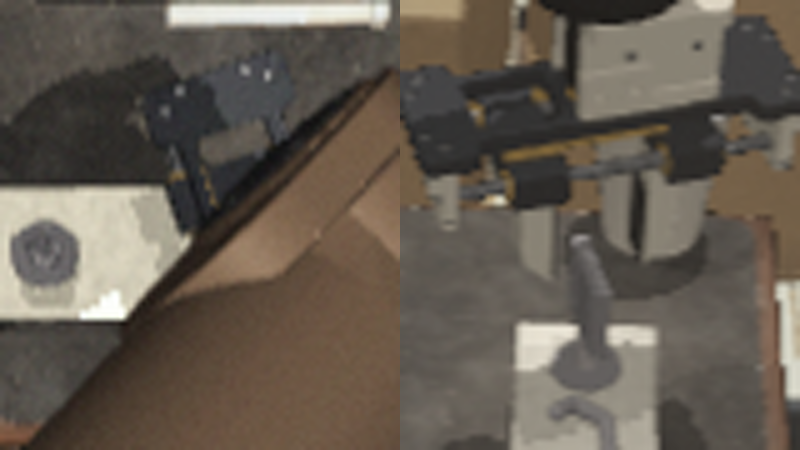

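```bash
python3 - <<'E'
from h import *
u=np.array([.951,.308,0])
for z in(.158,.2):
    print(z,plane("top",(364,177),z)-.095*u)
# side-view end corners of gripper black body, both ends: mid should be axis
for z in (.156,.2): print(z,proj("side",np.array([.467,-.291,z])+.095*u).round(1),proj("side",np.array([.467,-.291,z])-.095*u).round(1),proj("top",np.array([.467,-.291,z])+.095*u).round(1))
for p in((339,156),(358,152)): print(plane("side",p,.092).round(4))
E
```

```text
0.158 [ 0.46611476 -0.30672507  0.158     ]
0.2 [ 0.46286314 -0.30197206  0.2       ]
0.156 [312.3 150.4] [384.  137.6] [358.  176.8]
0.2 [311.7 136.5] [386.  123.7] [359.7 175.4]
[ 0.491  -0.3156  0.092 ]
[ 0.4397 -0.3344  0.092 ]
```

The fingertips appear about 8 px higher than the TCP predicts, possibly because open fingers swing back. I'll narrow the jaw without touching and check.

```bash
python3 -m inch '[{"jaw":26,"dx":0,"dy":0,"dz":0,"rx":0,"ry":0,"rz":0},{"jaw":26,"dx":0,"dy":0,"dz":0,"rx":0,"ry":0,"rz":0},{"jaw":26,"dx":0,"dy":0,"dz":0,"rx":0,"ry":0,"rz":0},{"jaw":26,"dx":0,"dy":0,"dz":0,"rx":0,"ry":0,"rz":0},{"jaw":26,"dx":0,"dy":0,"dz":0,"rx":0,"ry":0,"rz":0},{"jaw":26,"dx":0,"dy":0,"dz":0,"rx":0,"ry":0,"rz":0},{"jaw":26,"dx":0,"dy":0,"dz":0,"rx":0,"ry":0,"rz":0},{"jaw":26,"dx":0,"dy":0,"dz":0,"rx":0,"ry":0,"rz":0},{"jaw":26,"dx":0,"dy":0,"dz":0,"rx":0,"ry":0,"rz":0},{"jaw":26,"dx":0,"dy":0,"dz":0,"rx":0,"ry":0,"rz":0}]' 30
python3 - <<'E'
from h import *
s=env.snapshot("side");cv2.imwrite("pics/side4.png",s);o=crop(s,320,115,60,60,10)
for z in(.092,.111,.14):
    p=(proj("side",[.467,-.291,z])-[320,115])*10; cv2.circle(o,tuple(int(v) for v in p),3,(0,0,255),-1)
cv2.imwrite("pics/c4.png",o)
E
```

```text
time_s: 4.35
eef_pos: [0.4663, -0.2907, 0.0908]
eef_rot: [[-0.308, 0.952, 0.0], [0.952, 0.308, -0.0], [-0.0, 0.0, -1.0]]
force: [-0.4, 0.6, -0.2]
finger_gap: 0.284
grasp_force: 0.0
```

View pics/c4.png

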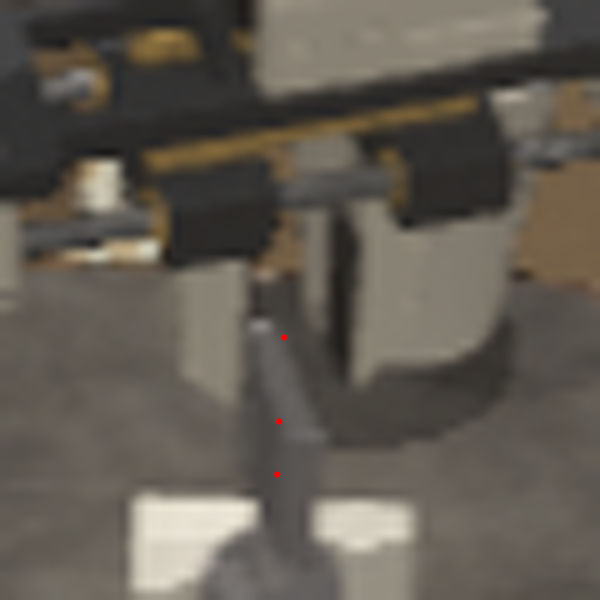

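Relative to the blade, the fingertips look higher (or farther) than the state says. Lowering 12 mm is safe either way. A gentle close will then settle it, with the gap reading about 10 mm if the blade is held.

```bash
python3 -m inch '[{"jaw":26,"dx":0,"dy":0,"dz":-0.2,"rx":0,"ry":0,"rz":0},{"jaw":26,"dx":0,"dy":0,"dz":-0.4,"rx":0,"ry":0,"rz":0},{"jaw":26,"dx":0,"dy":0,"dz":-0.4,"rx":0,"ry":0,"rz":0},{"jaw":5,"dx":0,"dy":0,"dz":-0.4,"rx":0,"ry":0,"rz":0},{"jaw":5,"dx":0,"dy":0,"dz":-0.4,"rx":0,"ry":0,"rz":0},{"jaw":5,"dx":0,"dy":0,"dz":-0.4,"rx":0,"ry":0,"rz":0},{"jaw":5,"dx":0,"dy":0,"dz":-0.4,"rx":0,"ry":0,"rz":0},{"jaw":5,"dx":0,"dy":0,"dz":-0.4,"rx":0,"ry":0,"rz":0},{"jaw":5,"dx":0,"dy":0,"dz":-0.4,"rx":0,"ry":0,"rz":0},{"jaw":5,"dx":0,"dy":0,"dz":-0.4,"rx":0,"ry":0,"rz":0}]' 10
python3 - <<'E'
from h import *
s=env.snapshot("side");cv2.imwrite("pics/side5.png",s);o=crop(s,310,110,70,70,8)
for z in(.08,.099,.14):
    p=(proj("side",[.467,-.291,z])-[310,110])*8; cv2.circle(o,tuple(int(v) for v in p),3,(0,0,255),-1)
cv2.imwrite("pics/c5.png",o)
print(env.state()['finger_gap']*91.8,env.state()['grasp_force'],env.state()['ft_torque'])
E
```

```text
time_s: 5.4
eef_pos: [0.4664, -0.2908, 0.079]
eef_rot: [[-0.308, 0.952, 0.0], [0.952, 0.308, -0.0], [-0.0, 0.0, -1.0]]
force: [-0.0, 0.1, 0.9]
finger_gap: 0.102
grasp_force: 10.0
9.304936657180331 9.981390866450965 [-0.11303563  0.1425829   0.00449219]
```

View pics/c5.png

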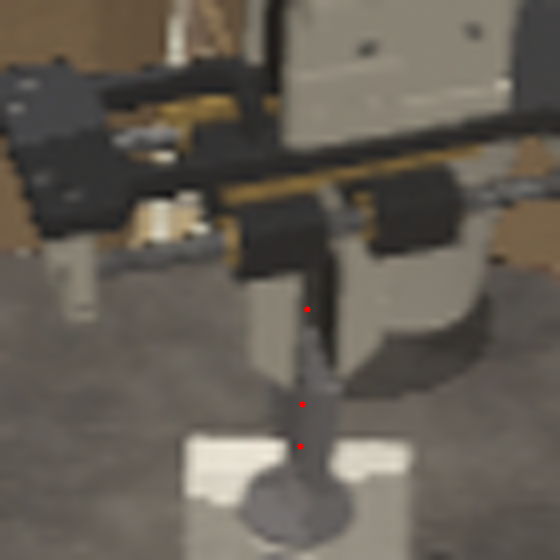

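The grip holds: gap 9.3 mm, force 10 N, with the pads on the blade's upper part. Next I'll raise the grip force, lift, and work out the hub's centre and angle from the first pictures.

```bash
python3 -m inch '[{"jaw":2,"dx":0,"dy":0,"dz":0,"rx":0,"ry":0,"rz":0},{"jaw":2,"dx":0,"dy":0,"dz":0,"rx":0,"ry":0,"rz":0},{"jaw":2,"dx":0,"dy":0,"dz":0.3,"rx":0,"ry":0,"rz":0},{"jaw":2,"dx":0,"dy":0,"dz":0.8,"rx":0,"ry":0,"rz":0},{"jaw":2,"dx":0,"dy":0,"dz":1.4,"rx":0,"ry":0,"rz":0},{"jaw":2,"dx":0,"dy":0,"dz":2.1,"rx":0,"ry":0,"rz":0},{"jaw":2,"dx":0,"dy":0,"dz":2.8,"rx":0,"ry":0,"rz":0},{"jaw":2,"dx":0,"dy":0,"dz":3.4,"rx":0,"ry":0,"rz":0},{"jaw":2,"dx":0,"dy":0,"dz":4,"rx":0,"ry":0,"rz":0},{"jaw":2,"dx":0,"dy":0,"dz":4,"rx":0,"ry":0,"rz":0}]' 45
cat >> h.py <<'E'
def hub(n,img):
    g=cv2.cvtColor(img,cv2.COLOR_BGR2GRAY).astype(np.float32)
    # rectify onto z=.082, 0.5 mm/px, 80x80 mm about (.505,.008)
    i=np.arange(160)
    U=np.array([[proj(n,[.505+(a-80)*.0005,.008+(b-80)*.0005,.082]) for b in i] for a in i],np.float32)
    return cv2.remap(g,U[...,0].copy(),U[...,1].copy(),cv2.INTER_CUBIC)   # rows = x, cols = y
E
python3 - <<'E'
from h import *
R=[]
for n in("top","side"):
    r=hub(n,cv2.imread(f"pics/{n}0.png")); R.append(np.clip(r,0,255).astype(np.uint8))
    a,b=np.mgrid[0:160,0:160]; x=.505+(a-80)*.0005;y=.008+(b-80)*.0005
    # centre = point of best quarter-turn symmetry of the slot cross
    best=None
    for cx in range(60,105):
        for cy in range(56,104):
            p=cv2.getRectSubPix(r,(53,53),(cy,cx)); m=np.hypot(*np.mgrid[-26:27,-26:27])<26
            d=sum(np.abs(p-np.rot90(p,k))[m].mean() for k in(1,2))/p[m].std()
            if best is None or d<best[0]: best=(d,cx,cy)
    d,cx,cy=best; X,Y=.505+(cx-80)*.0005,.008+(cy-80)*.0005
    w=np.hypot(x-X,y-Y); th=np.arctan2(y-Y,x-X); m=(w>.005)&(w<.015)
    f=(r[m]*np.exp(4j*th[m])).sum(); print(n,round(d,3),(round(X,4),round(Y,4)),"slot deg",np.degrees(np.angle(-f)/4))
cv2.imwrite("pics/hub.png",cv2.resize(np.hstack(R),None,fx=2.4,fy=2.4))
print(env.state()['finger_gap']*91.8,env.state()['force'])
E
```

```text
time_s: 6.45
eef_pos: [0.4674, -0.2916, 0.2013]
eef_rot: [[-0.307, 0.952, 0.004], [0.952, 0.307, -0.001], [-0.002, 0.003, -1.0]]
force: [-0.0, 0.4, -1.1]
finger_gap: 0.1
grasp_force: 45.0Traceback (most recent call last):
  File "<stdin>", line 4, in <module>
  File "h.py", line 14, in hub
    U=np.array([[proj(n,[.505+(a-80)*.0005,.008+(b-80)*.0005,.082]) for b in i] for a in i],np.float32)
                 ~~~~^^^^^^^^^^^^^^^^^^^^^^^^^^^^^^^^^^^^^^^^^^^^^^
  File "h.py", line 8, in proj
    i=env.camera_info(n); c=i['intrinsics']@(np.array(i['rotation']).T@(np.array(X)-i['position'])); return c[:2]/c[2]
ValueError: time passes only in moves, steps and waits
```

```bash
sed -i '/^def hub/,$d' h.py; sed -i 's/^def ray/import functools\ncam=functools.lru_cache(env.camera_info)\ndef ray/; s/i=env.camera_info(n)/i=cam(n)/' h.py
cat >> h.py <<'E'
def dogs(n,img,c,rad=10,k=8,show=None):
    x0,y0=int(c[0])-20,int(c[1])-20
    G=cv2.resize(cv2.cvtColor(img,cv2.COLOR_BGR2GRAY)[y0:y0+40,x0:x0+40],None,fx=k,fy=k,interpolation=cv2.INTER_CUBIC)
    M=np.zeros_like(G); q=((np.array(c)-[x0,y0]+.5)*k).astype(int); cv2.circle(M,tuple(int(v) for v in q),int(rad*k),255,-1)
    for thr in range(110,245,10):
        N,l,st,ce=cv2.connectedComponentsWithStats(((G>thr)&(M>0)).astype(np.uint8))
        I=[i for i in range(1,N) if st[i][4]>250 and np.hypot(*(ce[i]-q))<7.5*k]
        if len(I)==4:
            P=np.array([plane(n,(ce[i]+.5)/k-.5+[x0,y0],.082) for i in I]); m=P.mean(0)
            a=np.arctan2(P[:,1]-m[1],P[:,0]-m[0])
            print(n,thr,"centre",m[:2].round(4),"slot",round(float(np.degrees(np.angle(np.exp(4j*a).mean())/4)+45),1),np.degrees(a).round(0),(1e3*np.hypot(*(P-m)[:,:2].T)).round(1),[int(st[i][4]) for i in I])
    return G
E
python3 - <<'E'
from h import *
t=dogs("top",cv2.imread("pics/top0.png"),(260.3,198),8);s=dogs("side",cv2.imread("pics/side0.png"),(327,262),9.5)
cv2.imwrite("pics/hub.png",np.hstack([t,s]))
E
```

```text
top 170 centre [0.5073 0.0113] slot 30.3 [ -14.   79. -108.  164.] [14.7 14.7 15.2 13. ] [1758, 1682, 1591, 2229]
top 180 centre [0.5073 0.0113] slot 30.3 [ -14.   79. -108.  164.] [14.8 14.8 15.2 13.1] [1688, 1628, 1514, 2112]
top 190 centre [0.5072 0.0114] slot 30.4 [ -14.   78. -108.  165.] [14.9 14.8 15.3 13.3] [1616, 1573, 1438, 1988]
top 210 centre [0.5066 0.0117] slot 30.4 [ -14.   76. -106.  165.] [15.6 14.9 15.3 15.2] [1464, 1458, 1274, 1488]
top 220 centre [0.5066 0.0117] slot 30.5 [ -13.   76. -106.  165.] [15.7 15.  15.4 15.3] [1387, 1389, 1185, 1399]
top 230 centre [0.5066 0.0118] slot 30.5 [ -13.   76. -106.  165.] [15.7 15.  15.4 15.4] [1277, 1316, 1093, 1289]
top 240 centre [0.5066 0.0119] slot 30.5 [ -13.   75. -106.  166.] [15.8 15.  15.3 15.5] [1154, 1202, 962, 1180]
side 180 centre [0.5065 0.0129] slot 30.4 [-103.  -12.  163.   74.] [14.5 14.3 14.9 13.4] [2437, 1685, 2400, 2714]
side 200 centre [0.5066 0.0131] slot 30.2 [-104.  -15.  166.   73.] [15.2 14.5 15.4 15.2] [1890, 1428, 1901, 1831]
```

View pics/hub.png

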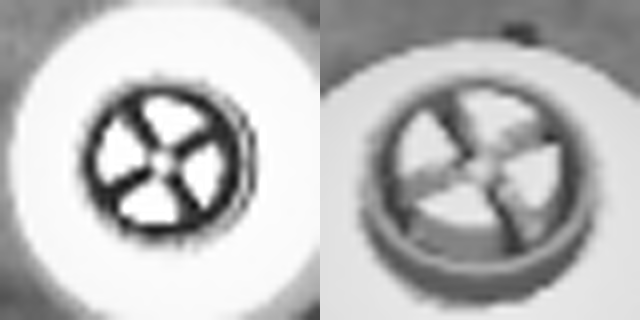

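Both views agree: hub centre about (0.5066, 0.0122), slots at 30.4°. The tool stands at 17.9°, so I turn it +12.5° and carry the paddle over the hub.

```bash
python3 -m inch '[{"jaw":2,"dx":0.1,"dy":0.7,"dz":0,"rx":0,"ry":0,"rz":0.1},{"jaw":2,"dx":0.2,"dy":1.8,"dz":0,"rx":0,"ry":0,"rz":0.3},{"jaw":2,"dx":0.4,"dy":3.2,"dz":0,"rx":0,"ry":0,"rz":0.5},{"jaw":2,"dx":0.6,"dy":4.6,"dz":0,"rx":0,"ry":0,"rz":0.7},{"jaw":2,"dx":0.8,"dy":6,"dz":0,"rx":0,"ry":0,"rz":0.9},{"jaw":2,"dx":1,"dy":7.4,"dz":0,"rx":0,"ry":0,"rz":1.1},{"jaw":2,"dx":1.2,"dy":8.8,"dz":0,"rx":0,"ry":0,"rz":1.3},{"jaw":2,"dx":1.34,"dy":9.7,"dz":0,"rx":0,"ry":0,"rz":1.5},{"jaw":2,"dx":1.34,"dy":10.15,"dz":0,"rx":0,"ry":0,"rz":1.56},{"jaw":2,"dx":1.34,"dy":10.15,"dz":0,"rx":0,"ry":0,"rz":1.56}]'
python3 -m inch '[{"jaw":2,"dx":0,"dy":0,"dz":-0.2,"rx":0,"ry":0,"rz":0},{"jaw":2,"dx":0,"dy":0,"dz":-0.6,"rx":0,"ry":0,"rz":0},{"jaw":2,"dx":0,"dy":0,"dz":-1,"rx":0,"ry":0,"rz":0},{"jaw":2,"dx":0,"dy":0,"dz":-1.4,"rx":0,"ry":0,"rz":0},{"jaw":2,"dx":0,"dy":0,"dz":-1.7,"rx":0,"ry":0,"rz":0},{"jaw":2,"dx":0,"dy":0,"dz":-1.8,"rx":0,"ry":0,"rz":0},{"jaw":2,"dx":0,"dy":0,"dz":-1.8,"rx":0,"ry":0,"rz":0},{"jaw":2,"dx":0,"dy":0,"dz":-1.8,"rx":0,"ry":0,"rz":0},{"jaw":2,"dx":0,"dy":0,"dz":-1.8,"rx":0,"ry":0,"rz":0},{"jaw":2,"dx":0,"dy":0,"dz":-1.8,"rx":0,"ry":0,"rz":0}]'
python3 - <<'E'
from h import *
s=env.snapshot("side");cv2.imwrite("pics/side6.png",s);t=env.snapshot("top");cv2.imwrite("pics/top6.png",t)
o=crop(s,287,215,80,90,6)
e=env.state()['eef_pos'];print(e)
for X in([.5066,.0122,.082],[.5066,.0122,e[2]-.045],[.5066,.0122,e[2]-.025],[e[0],e[1],e[2]]):
    p=(proj("side",X)-[287,215]+.5)*6; print(p.round()); cv2.circle(o,tuple(int(v) for v in p),2,(0,0,255),-1)
cv2.imwrite("pics/c6.png",np.hstack([o,cv2.resize(crop(t,230,160,50,90,6),(300,540))]))
E
```

```text
time_s: 7.45
eef_pos: [0.506, 0.0153, 0.1982]
eef_rot: [[-0.508, 0.861, -0.001], [0.861, 0.508, 0.0], [0.001, -0.001, -1.0]]
force: [0.1, 0.3, -1.9]
finger_gap: 0.104
grasp_force: 45.0
time_s: 8.45
eef_pos: [0.5069, 0.0139, 0.1452]
eef_rot: [[-0.506, 0.862, 0.001], [0.862, 0.506, 0.0], [-0.0, 0.001, -1.0]]
force: [0.4, 0.0, -1.2]
finger_gap: 0.098
grasp_force: 45.0
[0.5067284  0.01389581 0.14512846]
[240. 280.]
[240. 253.]
[239. 221.]
[238. 184.]
```

View pics/c6.png

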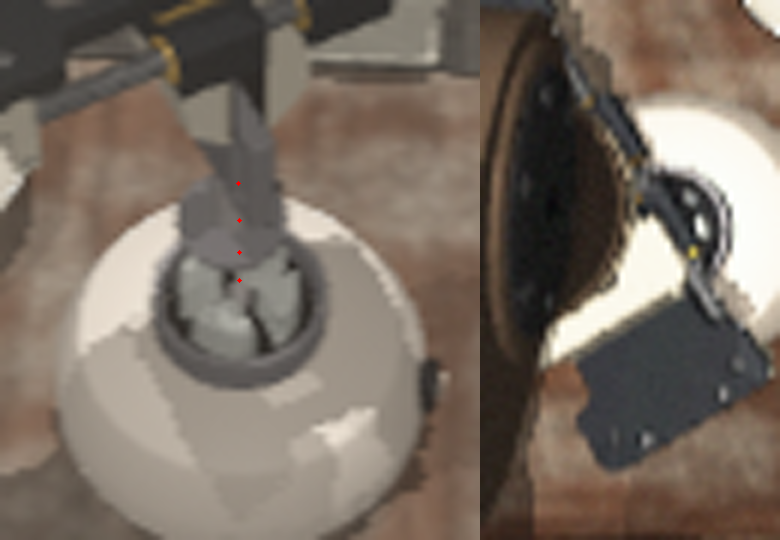

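Side view: the paddle hangs just above the hub, with its collar at crop (232,213) against a prediction of (239,221). I'll measure the collar edge numerically.

```bash
python3 - <<'E'
from h import *
s=cv2.imread("pics/side6.png");g=cv2.cvtColor(s,cv2.COLOR_BGR2GRAY)
print("     ",*range(312,340))
for y in range(242,266): print(y,*["%3d"%v for v in g[y,312:340]])
E
```

```text
312 313 314 315 316 317 318 319 320 321 322 323 324 325 326 327 328 329 330 331 332 333 334 335 336 337 338 339
242 123 124 122 118 117 115 112 113 116 106  87  78  78  84  88  85  84  88  88  88  94 113 123 122 119 115 108 108
243 122 123 121 120 122 119 115 116 118 117  99  79  79  83  88  84  84  89  88  88  93 109 118 120 117 114 110 110
244 124 125 121 120 121 118 116 118 118 110  98  86  79  83  87  84  84  87  88  87  94 115 125 124 120 115 112 113
245 128 128 124 120 117 113 112 114 117 108 101 100  88  83  87  84  84  87  88  88  80  84 114 128 125 120 118 120
246 129 125 122 117 114 113 114 116 117 109  99 102  93  83  87  85  84  89  88  88  77  75 110 129 128 130 130 128
247 128 125 121 117 114 115 109 101 101 101  98 101  99  91  92  90  86  87  88  87  86  96 114 125 126 129 129 125
248 124 122 118 115 109 104 100  99  98  99  98 101 106  95  89  91  87  88  88  87  90  97 158 185 162 128 123 123
249 116 114 132 174 163  99  99  99  99  99  98 101 107 101  89  85  85  88  88  88  91  96 139 194 214 202 166 131
250 132 187 210 201 158  99  99  99  98  99  98 101 107 109 
[... 1095 characters left out ...]
  92
260 205 156 107  81  91 129 147 145 143 142 140 118  75  64 103 122 129 136 137 138 139 130 105 116 111  74  79  88
261 194 140  87  73  89 127 143 143 143 143 142 120  73  47 104 133 136 140 140 142 140 139 139 140 116  67  70  84
262 183 113  81  67  89 129 143 141 137 138 140 120  76  97 123 128 134 140 143 144 142 142 143 142 117  61  64  80
263 186 123  74  57  87 127 136 133 136 138 139 128  95 105 127 127 107 102 131 142 142 142 143 143 118  63  53  70
264 149  97  84  70  70 113 131 133 136 138 139 129 107 111 125 124  97  91 122 136 143 142 143 143 117  60  56  76
265 138 100  83  51  68 111 131 133 136 138 132 132 140 141 133 118  90  92 124 134 139 142 143 138 109  61  45  73
```

```bash
python3 - <<'E'
from h import *
for dy in(-.004,0,.004):
    print(dy,proj("side",[.509,.0122+dy,.118]).round(2),"near rim bottom",proj("side",[.509,.0322+dy,.116]).round(2),"left/right",proj("side",[.529,.0122+dy,.118]).round(2),proj("side",[.489,.0122+dy,.118]).round(2))
E
```

```text
-0.004 [325.36 250.23] near rim bottom [324.79 258.9 ] left/right [315.82 249.77] [334.92 250.69]
0 [325.24 251.83] near rim bottom [324.68 260.56] left/right [315.68 251.37] [334.84 252.3 ]
0.004 [325.13 253.45] near rim bottom [324.56 262.24] left/right [315.53 252.99] [334.76 253.92]
```

The collar sits about +2.3 mm in x and −3 mm in y off the hub in the same image. I'll correct that and lower gently, watching the force.

```bash
python3 -m inch '[{"jaw":2,"dx":-0.07,"dy":0.1,"dz":0,"rx":0,"ry":0,"rz":0},{"jaw":2,"dx":-0.07,"dy":0.1,"dz":-0.1,"rx":0,"ry":0,"rz":0},{"jaw":2,"dx":-0.07,"dy":0.1,"dz":-0.2,"rx":0,"ry":0,"rz":0},{"jaw":2,"dx":-0.07,"dy":0.1,"dz":-0.3,"rx":0,"ry":0,"rz":0},{"jaw":2,"dx":-0.07,"dy":0.1,"dz":-0.4,"rx":0,"ry":0,"rz":0},{"jaw":2,"dx":-0.07,"dy":0.1,"dz":-0.5,"rx":0,"ry":0,"rz":0},{"jaw":2,"dx":-0.07,"dy":0.1,"dz":-0.6,"rx":0,"ry":0,"rz":0},{"jaw":2,"dx":-0.07,"dy":0.1,"dz":-0.65,"rx":0,"ry":0,"rz":0},{"jaw":2,"dx":-0.07,"dy":0.1,"dz":-0.7,"rx":0,"ry":0,"rz":0},{"jaw":2,"dx":-0.07,"dy":0.1,"dz":-0.7,"rx":0,"ry":0,"rz":0}]'; python3 -c "
from station import env
s=env.state();print(s['force'],s['ft_torque'],s['eef_pos'])"
```

```text
time_s: 9.55
eef_pos: [0.5044, 0.0168, 0.1237]
eef_rot: [[-0.506, 0.863, -0.0], [0.863, 0.506, -0.0], [0.0, -0.0, -1.0]]
force: [0.7, 0.2, -1.4]
finger_gap: 0.1
grasp_force: 45.0
[ 0.73779645  0.23038093 -1.39250815] [-0.0935406  -0.00543446  0.04087814] [0.50436128 0.01677006 0.12366629]
```

```bash
python3 -m inch '[{"jaw":2,"dx":0,"dy":0,"dz":-0.03,"rx":0,"ry":0,"rz":0},{"jaw":2,"dx":0,"dy":0,"dz":-0.06,"rx":0,"ry":0,"rz":0},{"jaw":2,"dx":0,"dy":0,"dz":-0.09,"rx":0,"ry":0,"rz":0},{"jaw":2,"dx":0,"dy":0,"dz":-0.12,"rx":0,"ry":0,"rz":0},{"jaw":2,"dx":0,"dy":0,"dz":-0.15,"rx":0,"ry":0,"rz":0},{"jaw":2,"dx":0,"dy":0,"dz":-0.18,"rx":0,"ry":0,"rz":0},{"jaw":2,"dx":0,"dy":0,"dz":-0.21,"rx":0,"ry":0,"rz":0},{"jaw":2,"dx":0,"dy":0,"dz":-0.24,"rx":0,"ry":0,"rz":0},{"jaw":2,"dx":0,"dy":0,"dz":-0.27,"rx":0,"ry":0,"rz":0},{"jaw":2,"dx":0,"dy":0,"dz":-0.27,"rx":0,"ry":0,"rz":0}]'; python3 -c "
from station import env
s=env.state();print(s['force'],s['ft_torque'],s['eef_pos'])"
```

```text
time_s: 10.55
eef_pos: [0.5046, 0.0168, 0.1158]
eef_rot: [[-0.506, 0.863, 0.0], [0.863, 0.506, 0.0], [-0.0, 0.0, -1.0]]
force: [-0.0, 0.6, 3.8]
finger_gap: 0.102
grasp_force: 45.0
[-0.01773467  0.6251762   3.78636826] [-0.04127827  0.00996418  0.05594594] [0.504589   0.0168036  0.11575219]
```

The force rose by 5 N at the expected height, which matches the ejector spring, so the tang is in the slots. I'll press on.

```bash
python3 -m inch '[{"jaw":2,"dx":0,"dy":0,"dz":-0.03,"rx":0,"ry":0,"rz":0},{"jaw":2,"dx":0,"dy":0,"dz":-0.06,"rx":0,"ry":0,"rz":0},{"jaw":2,"dx":0,"dy":0,"dz":-0.09,"rx":0,"ry":0,"rz":0},{"jaw":2,"dx":0,"dy":0,"dz":-0.12,"rx":0,"ry":0,"rz":0},{"jaw":2,"dx":0,"dy":0,"dz":-0.14,"rx":0,"ry":0,"rz":0},{"jaw":2,"dx":0,"dy":0,"dz":-0.15,"rx":0,"ry":0,"rz":0},{"jaw":2,"dx":0,"dy":0,"dz":-0.16,"rx":0,"ry":0,"rz":0},{"jaw":2,"dx":0,"dy":0,"dz":-0.17,"rx":0,"ry":0,"rz":0},{"jaw":2,"dx":0,"dy":0,"dz":-0.17,"rx":0,"ry":0,"rz":0},{"jaw":2,"dx":0,"dy":0,"dz":-0.17,"rx":0,"ry":0,"rz":0}]'; python3 -c "
from station import env
s=env.state();print(s['force'],s['ft_torque'],s['eef_pos'])"
```

```text
time_s: 11.55
eef_pos: [0.5048, 0.0167, 0.1109]
eef_rot: [[-0.506, 0.863, 0.001], [0.863, 0.506, 0.0], [-0.0, 0.001, -1.0]]
force: [-1.0, 0.3, 7.8]
finger_gap: 0.101
grasp_force: 45.0
[-0.99068079  0.3060599   7.76015678] [-0.10035263  0.13310662 -0.00121788] [0.50475077 0.0167193  0.11087955]
```

```bash
python3 -m inch '[{"jaw":2,"dx":0,"dy":0,"dz":-0.02,"rx":0,"ry":0,"rz":0},{"jaw":2,"dx":0,"dy":0,"dz":-0.04,"rx":0,"ry":0,"rz":0},{"jaw":2,"dx":0,"dy":0,"dz":-0.06,"rx":0,"ry":0,"rz":0},{"jaw":2,"dx":0,"dy":0,"dz":-0.08,"rx":0,"ry":0,"rz":0},{"jaw":2,"dx":0,"dy":0,"dz":-0.08,"rx":0,"ry":0,"rz":0},{"jaw":2,"dx":0,"dy":0,"dz":-0.08,"rx":0,"ry":0,"rz":0},{"jaw":2,"dx":0,"dy":0,"dz":-0.08,"rx":0,"ry":0,"rz":0},{"jaw":2,"dx":0,"dy":0,"dz":-0.08,"rx":0,"ry":0,"rz":0},{"jaw":2,"dx":0,"dy":0,"dz":-0.08,"rx":0,"ry":0,"rz":0},{"jaw":2,"dx":0,"dy":0,"dz":-0.08,"rx":0,"ry":0,"rz":0}]'; python3 -c "
from station import env
s=env.state();print(s['force'],s['ft_torque'],s['eef_pos'])"
```

```text
time_s: 12.55
eef_pos: [0.5059, 0.0169, 0.1107]
eef_rot: [[-0.506, 0.863, 0.003], [0.863, 0.506, 0.002], [-0.0, 0.004, -1.0]]
force: [-8.3, 0.2, 34.6]
finger_gap: 0.098
grasp_force: 45.1
[-8.33417867  0.21791316 34.64293016] [0.02585811 1.85357381 0.03485237] [0.50589266 0.01691627 0.1106632 ]
```

Hard stop at z = 0.1107, which is where the home position should be. I'll ease off to a moderate push and check it holds.

```bash
python3 -m inch '[{"jaw":2,"dx":0,"dy":0,"dz":0.02,"rx":0,"ry":0,"rz":0},{"jaw":2,"dx":0,"dy":0,"dz":0.03,"rx":0,"ry":0,"rz":0},{"jaw":2,"dx":0,"dy":0,"dz":0.03,"rx":0,"ry":0,"rz":0},{"jaw":2,"dx":0,"dy":0,"dz":0.03,"rx":0,"ry":0,"rz":0},{"jaw":2,"dx":0,"dy":0,"dz":0.03,"rx":0,"ry":0,"rz":0},{"jaw":2,"dx":0,"dy":0,"dz":0.03,"rx":0,"ry":0,"rz":0},{"jaw":2,"dx":0,"dy":0,"dz":0.03,"rx":0,"ry":0,"rz":0},{"jaw":2,"dx":0,"dy":0,"dz":0.03,"rx":0,"ry":0,"rz":0},{"jaw":2,"dx":0,"dy":0,"dz":0.03,"rx":0,"ry":0,"rz":0},{"jaw":2,"dx":0,"dy":0,"dz":0.03,"rx":0,"ry":0,"rz":0}]'; python3 - <<'E'
from h import *
g=cv2.cvtColor(env.snapshot("side"),cv2.COLOR_BGR2GRAY)
s=env.state();print(s['force'],s['ft_torque'],s['eef_pos'])
print("home collar L/R,near:",[proj("side",[.5066+a,.0125+b,z]).round(1) for a,b,z in((.02,0,.084),(-.02,0,.084),(0,.02,.082))])
for y in range(250,276,2): print(y,*["%3d"%v for v in g[y,312:341]])
E
```

```text
time_s: 13.55
eef_pos: [0.5054, 0.0168, 0.1107]
eef_rot: [[-0.506, 0.863, 0.002], [0.863, 0.506, 0.001], [-0.0, 0.002, -1.0]]
force: [-5.4, -0.0, 25.0]
finger_gap: 0.1
grasp_force: 45.1
[-4.55321990e+00 -1.71091040e-02  2.49848181e+01] [ 0.06729609  1.2591239  -0.00296746] [0.50541735 0.01683401 0.11072621]
home collar L/R,near: [array([317.2, 260.4]), array([335.7, 261.3]), array([325.9, 269.4])]
250 131 187 210 212 216 217 217 218 216 179  88  92  99 103  97  84  89  99  99 101  98 184 219 218 217 216 212 212 191
252 217 217 218 219 220 221 216 204 189 172 137  78  78  79  84  88  84  85  89  87  87 161 210 222 221 221 220 219 218
254 219 220 221 216 200 180 158 123  98  96  95  94  86  78  83  87  85  83  87  88  87  92  99 112 157 206 223 222 221
256 222 223 208 180 149 104  98 121 124 115 108  99  95  86  83  87  88  88  88  88  87 105 107  88  86  97 135 150 144
258 213 186 155 117  86 107 115 103  99  99  99  98 101  97  89  92  91  86  89  87  88  93  87  73  77  81  88  98 124
260 205 169 132  80  95 111 106  98  99  99  99  98 100 106 109  98  83  86  87  87  87  93  98 104
[... 160 characters left out ...]
  72  99 104 108 115 115 116 117 117 116 108  99  98  98  98  99  98  99  96 121 115  60  55  74  92
266 138  98  78  45  65 108 118 108 113 117 117 117 116 117 116 115 107  99  98  98  98 102 127 131  97  61  43  84 103
268 117  92  84  58  48  58  72 107 142 134 108 114 116 115 116 116 115 107  99 103 111 116 119 118  93  49  65  90  90
270 130  96  90  97  77  46  69 107 125 129 130 129 132 138 131 129 130  97  51  79 117 132 126  99  64  80  96  91  89
272 145 119  80  86  93  96  84  79 107 124 127 129 130 129 129 126 120  93  48  43  79  97  82  82  96  93  84  90 126
274 148 146 130  99  84  85  90  96  98  98 103 105 115 124 123 116 106  96  88  91  95  98  94  88  87  84  99 132 148
```

The collar in the image matches the home position: it spans columns 317–335, with its near rim at row 269. The push is steady at 25 N.

```bash
python3 -c "
from station import env
print(env.close_job())"
```

```text
the job is handed in; nothing more can be done
None
```

The paddle is fully home in the drive with its collar on the dogs, still gripped upright at 45 N and pressed down with about 25 N; I handed the job in at about 13.6 s and the verdict was not shown.

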